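# Swing the bench magnifier over the serpentine and switch on its lamp

## Robot

A 7-joint arm with a two-finger parallel gripper is mounted at the origin on the work surface. World frame = base frame: x ahead of the robot, y to its left, z up, the work surface at z = 0. Lengths are in m, angles in rad, forces in N, time in s.
With the tool pointing down it reaches from about 0.4 to 0.85 m from the base axis. Payload 4.5 kg.
Tool frame: the origin (TCP) lies midway between the tips of the shut fingers; the grasp point (between the pads) lies 19 mm behind it; z points along the fingers, y is the line along which they close (so a half turn about z gives the same grasp; the last joint's range is limited). The gripper opens to 88 mm and grips with 3 to 60 N. Pads are 18 mm wide; open, the fingers measure 123 mm over their backs; the gripper's body (75 mm by 187 mm) begins 45 mm behind the grasp point.
Start: joints at [-1.242, 0.689, -0.195, 1.565, 0.157, 0.902, -0.215], TCP at [0.182, 0.598, 0.239] pointing down, gripper open.
Joint ranges: [-3.01, 3.01], [-0.46, 2.08], [-1.47, 1.51], [0.13, 2.56], [-1, 4.14], [0.04, 2.09], [-2.66, 2.66]. Speed limits (rad/s): [2.57, 2.57, 3.14, 3.14, 3.14, 3.14, 3.14].

## Interface

Orientations are given as a unit quaternion [x, y, z, w].
In Python, from cell import state, snapshot, finish_job, search_frame, outline_of gives the robot as it stands.
- The arm moves only by the tool apply_moves, never from a script. Its argument "targets" is one flat list of numbers, 5 for each row, row after row: the opening, from 0 (shut) to 1 (fully open), then the shift along the world's x, y, z scaled (see below), then the turn about the world's z scaled (see below). A call has 1 to 20 rows; each row is the pose to reach, as a shift and turn from the pose commanded when the call began; what a row does not reach only later rows make up. The controller multiplies each number of a shift by 150 mm and each number of a turn by 30 degrees. A row lasts 1/10 s, in which the tool goes at most 50 mm and 8.59 degrees, less where a joint would pass 70% of its speed; a pose out of reach is approached as far as the arm can. A call with a number of a shift or a turn outside -1 to 1 is refused whole. A call with a gripper value outside its range is refused whole. The fingers move at their own pace and stop on an object; the grip force is fixed at half the most. Time passes only in rows, so rows that repeat a pose let the fingers close. It gives the time, the measured TCP pose, the force, the opening and the grip force at its end, in the units of the state.
- state(): the state, without advancing time (a new reading comes with each control period).
- snapshot(name): name is "side" or "top" or "wrist"; returns a dict with "frame" (384x512x3 uint8, blue, green, red), "depth" (384x512 float32, m along the optical axis (not along the pixel's ray), 0 where there is no reading), "intrinsics" (3x3 intrinsics, pixels), "R" (3x3) and "t" (3): a world point X has camera coordinates R X + t. Camera axes: x right, y down, z forward; pixel columns grow to the right and rows downward; lengths in m; the calibration is good to about 2 mm. A picture is of the moment at which its call begins.
- finish_job(): hands the job in; it is judged then, once.
Trained networks look in the newest picture that a camera, given by its name, has taken for a name from the list of things; names that differ only in an ending like _2 or _b are one class to them, and where a whole thing is asked for, a point or a joint stands for the part that bears it (a point fixed in the world has none). Each returns a list of dicts, best first, with "confidence" (0 to 1); they miss things now and then, are a little off and sometimes report something else, mostly with a low value. They report only what shows in the picture. A call takes as long as a camera call. They do not tell look-alikes from the thing itself.
- search_frame(target, camera): "point" ([x, y, z] in m, in world coordinates, good to about 4 mm: the middle of the surface that is visible of it).
- outline_of(target, camera): "pixels" (384x512 bool, what is visible of it).
The state is a dict: "time_s": time; "joint_pos": joint angles; "dq": joint speeds; "effort": joint torques, N m; "ee_pos": TCP position; "orientation": TCP orientation; "ft_force": force on the tool from outside, world axes, zero at the start; "ft_torque": the same for the moment, N m; "finger_gap": finger opening in m; "gripper_force": force on a finger pad.
Only numpy, scipy, OpenCV 4.12 (cv2) and the standard library are available. Lean on these libraries where they do the work, as an engineer would, in place of code of your own. Each camera call takes 0.05 s, during which the arm holds its last target. There are 200 camera calls.

## Task

Push the magnifier's arm round until its lens stands centred over the mottled green serpentine pebble in its dish. Then push the lever on the lamp switch box all the way round to its far stop, anticlockwise seen from above. Only push these two arms: leave the stones, dishes and bottle where they are, and leave the lens centred over the pebble.

Things in the scene. Friction and masses are not known exactly. Their poses are not given: they have to be found in the camera images.
- stand: tin magnifier stand, fixed to the bench: round foot 120 mm across and 22 mm high, upright pillar 18 mm thick; the top of its black cap is 146 mm above the bench. Origin on the pillar's axis at bench level; the arm turns about this vertical axis.
- magnifier_arm (a joint): swing of the magnifier's arm about the pillar (rad), 0 when the lens lies on the stand's -x side, growing anticlockwise seen from above, stops at -1.15 and 1.15. The arm is a level flat tin bar 10 mm wide and 14 mm high, from the hub (28 mm across) to the lens frame, its underside 115 mm and top 129 mm above the bench; it can be pushed sideways between 40 and 140 mm from the pillar axis. It stays where it is left; friction 0.15 N m (about 1.5 N at 100 mm).
- lens_centre (a point): centre of the round clear lens in its tin frame (100 mm across, 10 mm thick), 200 mm from the pillar axis, 122 mm above the bench
- pebble: smooth rounded mottled green serpentine pebble, 50 x 36 x 26 mm, loose in one of two white dishes; origin at the middle of its underside. It lies at the lens's distance from the pillar to within a few mm.
- dish_pebble: white enamel specimen dish that holds the pebble, 92 mm across the rim, 18 mm high, loose on a 3 mm cork coaster; origin at the centre of its underside
- dish_slate: identical white dish on an identical coaster, holding the slate flake; origin at the centre of its underside
- slate: thin, flat, angular grey slate flake, 52 x 34 x 9 mm; origin at the middle of its underside
- switch_box: grey lamp switch box, 90 x 90 x 45 mm, fixed to the bench; origin at the centre of its underside; the lever turns about the vertical axis through the origin
- switch_lever (a joint): turn of the switch lever (rad): 0 = off stop, lever pointing to the box's -x side (roughly towards the robot); grows anticlockwise seen from above, 1.5 = far stop, lamp on, pointing to the box's -y side. Black flat lever 12 mm wide, 22 mm high, reaching 80 mm from its axis, its underside 58 mm and top 80 mm above the bench. It stays where it is left; friction 0.06 N m (about 1 N at 60 mm).
- lever_tip (a point): outer end of the switch lever, 80 mm from its axis, 69 mm above the bench
- bottle: heavy frosted brown glass bottle, 72 mm across, 160 mm high, standing loose; origin at the centre of its underside
There are look-alikes about, which are no part of the job. Leave any orange look-alike of the dish_pebble alone. There is more than one size of the pebble; the job needs the smaller.

How it is judged:
By the outcome, as a careful person would: the job done as asked, in the order asked, and still so for the second after the job is handed in, with the robot touching nothing.
It also fails if it takes over 58 s, if anything falls off the work surface, if the arm or the gripper's body presses on something with over 40 N, if the wrist force passes 120 N, or if a joint passes its speed limit or range.

## Working session

There is one attempt and no reset: what is moved stays moved. The work goes in short steps, Python scripts to look and compute and a tool call to move; the robot and the scene stay as the last step left them, time stands still between calls to the robot, and variables do not carry over. Pictures are saved under pics/ and viewed, at most 10 in all, crops included, and the job is handed in when it is done.

Besides the shell and the picture viewer there is one more tool, called as name(argument=value, ...) on one line, values as JSON. apply_moves: Moves the arm, as the interface text tells. Its arguments: {"type":"object","properties":{"targets":{"type":"array","items":{"type":"number"}}},"required":["targets"]}

```bash
mkdir -p pics; cat > h.py <<'E'
import cv2,numpy as np
from cell import *
def look(cam,names):
    s=snapshot(cam)
    for n in names:
        for d in search_frame(n,cam):
            p=np.array(d["point"]);c=s["R"]@p+s["t"];u=s["intrinsics"]@c
            print(cam,n,round(d["confidence"],2),p.round(3),(u[:2]/u[2]).round())
    return s
E
python3 - <<'E'
from h import *
N=["stand","magnifier_arm","lens_centre","pebble","dish_pebble","slate","switch_box","switch_lever","lever_tip","bottle"]
a=look("top",N);b=look("side",N)
cv2.imwrite("pics/top.png",a["frame"]);cv2.imwrite("pics/side.png",b["frame"])
s=state();print(s["time_s"],s["ee_pos"],s["orientation"])
E
```

```text
top stand 0.68 [0.584 0.007 0.123] [254. 146.]
top magnifier_arm 0.75 [0.447 0.008 0.119] [255. 205.]
top lens_centre 0.56 [0.45  0.004 0.122] [256. 204.]
top pebble 0.81 [0.468 0.108 0.035] [214. 198.]
top pebble 0.8 [0.322 0.127 0.033] [207. 258.]
top dish_pebble 0.96 [0.472 0.112 0.007] [214. 197.]
top dish_pebble 0.56 [0.628 0.22  0.006] [170. 137.]
top slate 0.64 [ 0.504 -0.15   0.016] [317. 183.]
top switch_box 0.57 [0.483 0.348 0.046] [116. 193.]
top switch_lever 0.78 [0.463 0.346 0.084] [112. 201.]
top lever_tip 0.72 [0.471 0.348 0.078] [112. 198.]
top bottle 0.68 [ 0.478 -0.323  0.111] [397. 190.]
side stand 0.71 [ 0.593 -0.002  0.121] [281. 182.]
side stand 0.34 [0.466 0.344 0.078] [198. 144.]
side magnifier_arm 0.74 [0.456 0.005 0.121] [237. 194.]
side lens_centre 0.6 [0.458 0.004 0.125] [238. 193.]
side pebble 0.83 [0.32  0.115 0.032] [181. 208.]
side pebble 0.4 [ 0.594 -0.002  0.12 ] [282. 183.]
side dish_pebble 0.81 [0.629 0.222 0.006] [257. 169.]
side dish_pebble 0.68 [0.449 0.079 0.011] [225. 208.]
side dish_pebble 0.31 [0.474 0.33  0.048] [203. 153.]
side slate 0.61 [ 0.593 -0.003  0.123] [282. 182.]
side slate 0.54 [ 0.503 -0.154  0.014] [277. 252.]
side slate 0.22 [0.457 0.002 0.124] [238. 193.]
side switch_box 0.61 [ 0.504 -0.156  0.015] [278. 253.]
side switch_box 0.58 [0.475 0.329 0.044] [203. 154.]
side switch_lever 0.62 [0.462 0.346 0.072] [197. 146.]
side switch_lever 0.27 [ 0.469 -0.356  0.1  ] [307. 290.]
side lever_tip 0.7 [0.468 0.348 0.078] [198. 144.]
side bottle 0.86 [ 0.468 -0.356  0.098] [307. 290.]
1.1 [0.18157454 0.59806177 0.23875907] [1.46860588e-01 9.89157200e-01 3.85062329e-05 6.86059472e-06]
```

View pics/top.png

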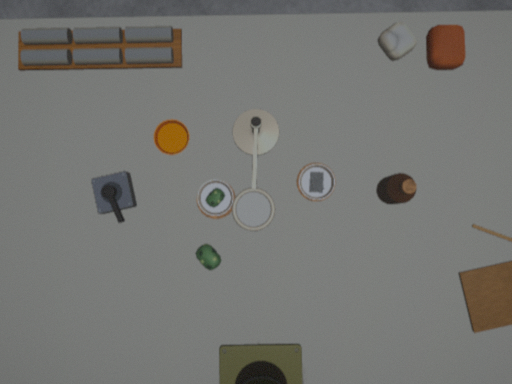

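View pics/side.png

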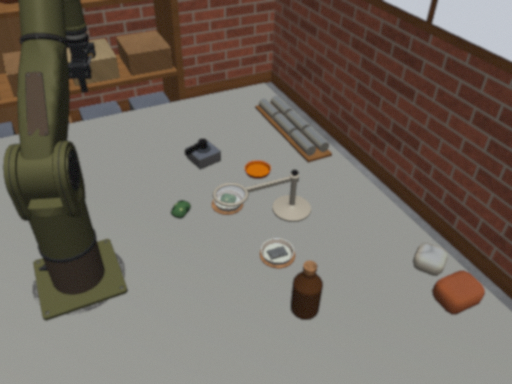

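The pebble candidates are the one in the white dish at top (215,197) and a loose green one on the bench at (208,257). The one in the dish fits "in its dish" if it is also the smaller, so I'll check the sizes. The orange dish at (171,137) is the look-alike to leave alone.

```bash
cat >> h.py <<'E'
def xy(s,u,z):
    "world xy of pixels u (n,2) on plane z"
    K,R,t=s["intrinsics"],s["R"],s["t"];u=np.atleast_2d(u).astype(float)
    r=np.c_[u,np.ones(len(u))]@np.linalg.inv(K).T@R;o=-R.T@t
    return (o+r*((z-o[2])/r[:,2])[:,None])[:,:2]
def masks(n,cam): return [d["pixels"] for d in outline_of(n,cam) if d["confidence"]>.4]
def pix(m): return np.argwhere(m)[:,::-1]
E
python3 - <<'E'
from h import *
s=snapshot("top")
print(s["intrinsics"].round(1).tolist(),(-s["R"].T@s["t"]).round(3))
for n,z in [("pebble",.018),("lens_centre",.122),("stand",.022),("magnifier_arm",.122),("switch_lever",.08),("switch_box",.045),("dish_pebble",.02),("slate",.015),("bottle",.1)]:
    for m in masks(n,"top"):
        p=pix(m);w=xy(s,p,z);r=cv2.minAreaRect((w*1000).astype(np.float32))
        print(n,p.mean(0).round(1),p.min(0),p.max(0),"rect",np.round(r[0],0),np.round(r[1],0),round(r[2]),"mean",w.mean(0).round(4))
g=cv2.resize(s["frame"][110:270,90:290],(800,640),interpolation=cv2.INTER_CUBIC)[:600]
cv2.imwrite("pics/crop.png",cv2.convertScaleAbs(g,alpha=1.5))
E
```

```text
[[493.5, 0.0, 253.5], [0.0, 493.5, 189.0], [0.0, 0.0, 1.0]] [0.416 0.008 1.258]
pebble [214.6 197.7] [205 188] [224 207] rect [471. 108.] [39. 50.] 44 mean [0.4702 0.1081]
lens_centre [253.3 196.1] [232 117] [274 231] rect [520.  10.] [ 97. 264.] 89 mean [0.468  0.0103]
stand [254.3 168. ] [232 110] [278 230] rect [539.   5.] [114. 303.] 88 mean [0.5436 0.0068]
magnifier_arm [253.4 197.1] [232 117] [274 231] rect [520.  10.] [ 97. 264.] 89 mean [0.4657 0.0102]
switch_lever [253.5 195.9] [232 117] [275 231] rect [522.  23.] [271. 104.] 8 mean [0.4704 0.01  ]
switch_lever [112.6 200.9] [101 186] [123 222] rect [460. 340.] [96. 34.] 30 mean [0.4638 0.3468]
switch_lever [113.2 193.7] [ 92 171] [134 221] rect [472. 343.] [117.  95.] 10 mean [0.481  0.3453]
switch_box [114.2 194. ] [ 92 171] [137 222] rect [472. 350.] [123. 106.] 13 mean [0.4823 0.353 ]
dish_pebble [214.5 197. ] [197 180] [233 214] rect [471. 108.] [85. 85.] 44 mean [0.4718 0.1081]
dish_pebble [171.5 137.2] [154 120] [188 154] rect [626. 216.] [86. 87.] 89 mean [0.6251 0.2152]
slate [315.8 183.1] [309 173] [322 192] rect [ 504. -147.] [33. 48.] 89 mean [ 0.503  -0.1475]
bottle [396.1 189.5] [376 174] [416 204] rect [ 478. -325.] [70. 95.] 10 mean [ 0.4787 -0.325 ]
bottle [113.9 194. ] [ 91 172] [136 222] rect [469. 336.] [117.  96.] 10 mean [0.4792 0.338 ]
```

View pics/crop.png

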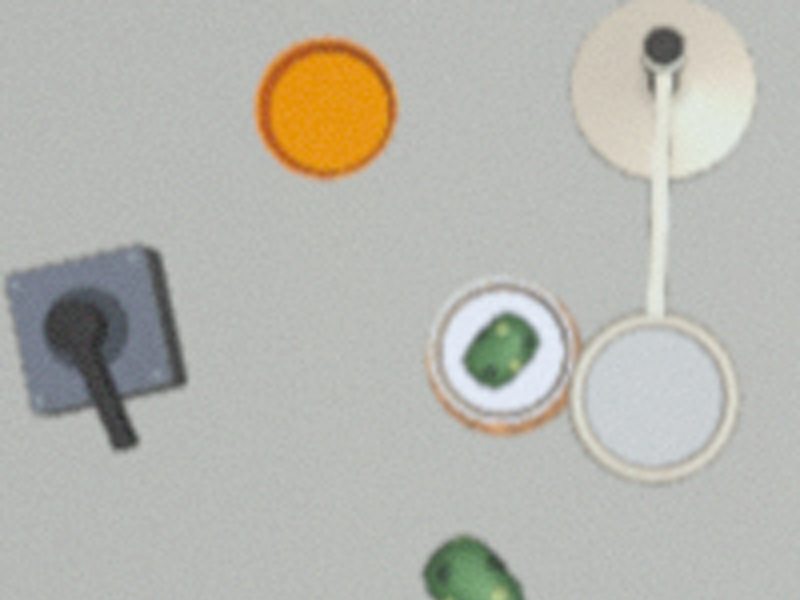

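The crop shows the small mottled pebble (39 x 50 mm) in the white dish at crop (502,350), so that is the target. The loose one at (470,575) is bigger and the orange dish at (326,108) is empty.

```bash
python3 - <<'E'
from h import *
s=snapshot("top")
f=lambda n,u,z:print(n,xy(s,[90+u[0]/4,110+u[1]/4],z)[0].round(4))
f("cap",(664,45),.146);f("foot",(664,87),.022);f("lens",(655,397),.127);f("pebble",(502,349),.033)
f("hub",(77,326),.083);f("tip",(125,445),.08)
for c in [(8,275),(148,246),(178,385),(42,413)]: f("box",c,.045)
print(np.array(state()["ee_pos"]).round(4))
pil=(xy(s,[256,131.7],.022)[0]+xy(s,[256,121.3],.146)[0])/2
for n,p in [("lens",xy(s,[253.75,209.2],.127)[0]),("peb",np.array([.471,.108]))]:
    d=p-pil;print(n,np.hypot(*d).round(4),np.degrees(np.arctan2(d[1],-d[0])).round(1))
E
```

```text
cap [0.6371 0.0014]
foot [0.635  0.0011]
lens [0.4374 0.0099]
pebble [0.4706 0.1045]
hub [0.4863 0.354 ]
tip [0.415  0.3261]
box [0.5207 0.4078]
box [0.5373 0.3213]
box [0.4512 0.303 ]
box [0.4354 0.3866]
[0.1816 0.5981 0.2387]
lens 0.1987 2.5
peb 0.1965 32.9
```

apply_moves(targets=[0,0.15,-0.25,0,0,0,0.3,-0.5,0,0,0,0.45,-0.75,0,0,0,0.6,-1,0,0,0,0.6,-1,0,0,0,0.6,-1,0,0])

```text
time_s: 2.25
ee_pos: [0.2723, 0.4477, 0.2391]
orientation: [0.148, 0.989, 0.0, 0.0]
ft_force: [-0.4, 0.9, -0.2]
finger_gap: 0.0421
gripper_force: 0.0
```

apply_moves(targets=[0,0.15,-0.25,0,0,0,0.3,-0.5,0,0,0,0.45,-0.75,0,0,0,0.6,-1,0,0,0,0.6,-1,0,0,0,0.6,-1,0,0])

```text
time_s: 2.85
ee_pos: [0.3618, 0.2993, 0.2389]
orientation: [0.147, 0.989, 0.001, 0.0]
ft_force: [0.7, 0.7, 0.3]
finger_gap: 0.0002
gripper_force: 0.0
```

apply_moves(targets=[0,0.15,-0.25,0,0,0,0.3,-0.5,0,0,0,0.45,-0.75,0,0,0,0.6,-1,0,0,0,0.6,-1,0,0,0,0.6,-1,0,0])

```text
time_s: 3.45
ee_pos: [0.4518, 0.1501, 0.2388]
orientation: [0.146, 0.989, 0.001, 0.0]
ft_force: [-1.1, 0.6, -0.4]
finger_gap: 0.0005
gripper_force: 0.0
```

apply_moves(targets=[0,0.15,-0.25,0,0,0,0.3,-0.5,0,0,0,0.45,-0.75,0,0,0,0.55,-1,0,0,0,0.55,-1,0,0,0,0.55,-1,0,0])

```text
time_s: 4.05
ee_pos: [0.5343, 0.0009, 0.2386]
orientation: [0.145, 0.989, 0.001, -0.0]
ft_force: [-0.3, 0.3, -0.2]
finger_gap: 0.0005
gripper_force: 0.0
```

apply_moves(targets=[0,0,-0.27,0,0,0,0,-0.27,0,0,0,0,-0.27,-0.25,0,0,0,-0.27,-0.5,0,0,0,-0.27,-0.75,0,0,0,-0.27,-0.89,0,0,0,-0.27,-0.89,0,0,0,-0.27,-0.89,0])

```text
time_s: 4.85
ee_pos: [0.5343, -0.0397, 0.1057]
orientation: [0.145, 0.989, 0.001, -0.0]
ft_force: [-1.1, 0.7, -0.8]
finger_gap: 0.0002
gripper_force: 0.0
```

```bash
python3 - <<'E'
from h import *
print(np.array(state()["ee_pos"]).round(4),state()["ft_force"])
p=np.array([.637,.002])
for t in [5,10,15,20,25,29,31,33]:
    a=np.radians(t);q=p+.1*np.array([-np.cos(a),np.sin(a)])-.024*np.array([np.sin(a),np.cos(a)])
    print(t,q.round(4),((q-[.534,-.040])/.15).round(3))
E
```

```text
[ 0.5343 -0.0397  0.1057] [-1.12100655  0.71516035 -0.7837856 ]
5 [ 0.5353 -0.0132] [0.009 0.179]
10 [ 0.5344 -0.0043] [0.002 0.238]
15 [0.5342 0.0047] [0.001 0.298]
20 [0.5348 0.0136] [0.005 0.358]
25 [0.5362 0.0225] [0.015 0.417]
29 [0.5379 0.0295] [0.026 0.463]
31 [0.5389 0.0329] [0.033 0.486]
33 [0.5401 0.0363] [0.04  0.509]
```

apply_moves(targets=[0,0,0.1,0,0,0,0,0.15,0,0,0,0,0.18,0,0,0,0,0.21,0,0,0,0,0.24,0,0,0,0,0.27,0,0,0,0,0.3,0,0,0,0,0.33,0,0,0,0.01,0.36,0,0,0,0.01,0.38,0,0,0,0.015,0.4,0,0,0,0.015,0.41,0,0,0,0.015,0.42,0,0,0,0.015,0.42,0,0,0,0.015,0.42,0,0])

```text
time_s: 6.35
ee_pos: [0.5362, 0.0208, 0.1052]
orientation: [0.147, 0.989, 0.0, -0.0]
ft_force: [0.2, -0.5, 0.4]
finger_gap: 0.0004
gripper_force: 0.3
```

```bash
python3 - <<'E'
from h import *
s=snapshot("top")
g=s["frame"][100:240,180:300]
cv2.imwrite("pics/t2.png",cv2.convertScaleAbs(cv2.resize(g,(600,700),interpolation=cv2.INTER_CUBIC)[100:],alpha=1.5))
E
```

```text
(no output)
```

View pics/t2.png

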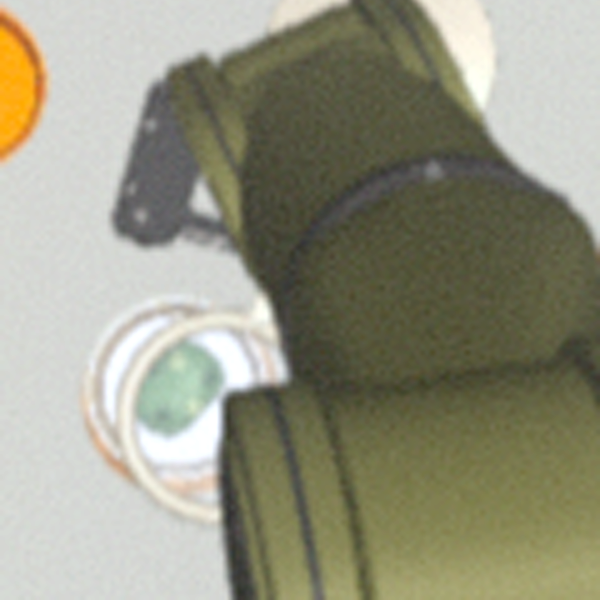

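apply_moves(targets=[0,0.01,0.03,0,0,0,0.015,0.055,0,0,0,0.02,0.08,0,0,0,0.03,0.095,0,0,0,0.03,0.105,0,0,0,0.03,0.105,0,0,0,0.03,0.105,0,0,0,0.02,0.0,0,0,0,0.0,-0.25,0,0,0,0.0,-0.55,0,0,0,0.0,-0.8,0,0,0,0,-0.8,0.25,0,0,0,-0.8,0.25,0,0,0,-0.8,0.25,0])

```text
time_s: 7.8
ee_pos: [0.5369, -0.0989, 0.1434]
orientation: [0.147, 0.989, 0.001, 0.001]
ft_force: [0.8, -0.3, -0.3]
finger_gap: 0.0004
gripper_force: 0.0
```

```bash
python3 - <<'E'
from h import *
s=snapshot("top")
g=s["frame"][100:240,180:300]
cv2.imwrite("pics/t3.png",cv2.convertScaleAbs(cv2.resize(g,(600,700),interpolation=cv2.INTER_CUBIC)[100:],alpha=1.5))
E
```

```text
(no output)
```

View pics/t3.png

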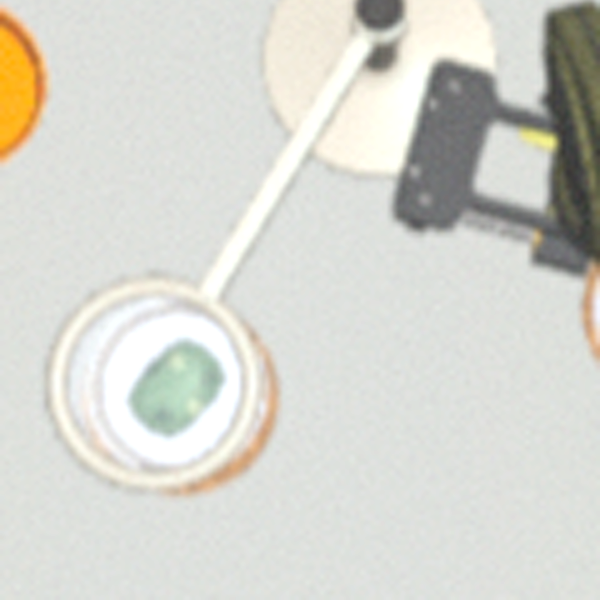

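```bash
python3 - <<'E'
from h import *
s=snapshot("top");f=s["frame"]
hsv=cv2.cvtColor(f,cv2.COLOR_BGR2HSV)
m=((f[...,1].astype(int)-f[...,2]>12)&(f[...,1].astype(int)-f[...,0]>5)).astype(np.uint8);m[:185]=0;m[215:]=0;m[:,:200]=0;m[:,230:]=0
m=cv2.morphologyEx(m,cv2.MORPH_CLOSE,np.ones((3,3)))
p=pix(m);r=cv2.minAreaRect((xy(s,p,.019)*1000).astype(np.float32));print("peb",len(p),r,p.mean(0),xy(s,p,.019).mean(0))
mm=masks("pebble","top")
for k in mm: print("net",pix(k).mean(0),xy(s,pix(k),.019).mean(0).round(4),xy(s,pix(k),.024).mean(0).round(4),k.sum())
# depth map of lens frame
d=s["depth"];
uu=np.argwhere((d>1.258-.135)&(d<1.258-.105))[:,::-1];uu=uu[(uu[:,1]>175)&(uu[:,0]<240)&(uu[:,0]>180)&(uu[:,1]<225)]
print("frame px",len(uu),uu.min(0),uu.max(0))
w=xy(s,uu,.127)
c,rad=cv2.minEnclosingCircle((xy(s,[[0,0]],.127)*0+w).astype(np.float32)) if len(w) else (0,0);print(c,rad)
for u in [(211,196.3)]: print(xy(s,u,.127))
print("dish",xy(s,pix(masks("dish_pebble","top")[0]),.02).mean(0))
E
```

```text
peb 202 ((471.24261474609375, 107.53302001953125), (32.076534271240234, 44.340213775634766), 44.178653717041016) [214.87128713 197.1980198 ] [0.47135505 0.10722893]
net [208.         256.82392777] [0.3228 0.1261] [0.3232 0.1256] 443
net [402.2076412  186.57641196] [ 0.4903 -0.364 ] [ 0.49   -0.3625] 602
frame px 1476 [189 176] [232 218]
(0.47178447246551514, 0.10684080421924591) 0.05388655513525009
[[0.46873861 0.10743827]]
dish [0.62559837 0.21600144]
```

```bash
python3 - <<'E'
from h import *
from scipy.optimize import least_squares as LS
for cam in ("top","side"):
    s=snapshot(cam);d=s["depth"];v,u=np.nonzero(d>0);z=d[v,u]
    X=(np.c_[u*z,v*z,z]@np.linalg.inv(s["intrinsics"]).T-s["t"])@s["R"]
    f=s["frame"][v,u].astype(int)
    near=np.hypot(X[:,0]-.47,X[:,1]-.107)
    a=X[(near<.056)&(X[:,2]>.11)&(X[:,2]<.14)]
    arm=(a[:,0]-.47>.03)&(a[:,1]-.107<-.0)&(np.hypot(a[:,0]-.47,a[:,1]-.107)>.03)
    h=cv2.convexHull((a[~arm][:,:2]*1000).astype(np.float32))[:,0]
    r=LS(lambda q:np.hypot(*(h-q[:2]).T)-q[2],[470,107,50],loss="soft_l1",f_scale=1).x
    print(cam,"lens",len(a),r.round(1),np.median(a[:,2]).round(3))
    g=(near<.04)&(X[:,2]<.06)&(f[:,1]-f[:,2]>10)&(f[:,1]-f[:,0]>5)
    print(" peb",g.sum(),X[g].mean(0).round(4) if g.sum() else 0)
    b=X[(X[:,2]>.138)&(X[:,2]<.16)&(np.hypot(X[:,0]-.637,X[:,1])<.03)]
    print(" cap",len(b),b.mean(0).round(4) if len(b) else 0)
E
```

```text
top lens 1479 [467.9 109.3  49.3] 0.124
 peb 0 0
 cap 81 [0.6361 0.0025 0.1452]
side lens 587 [466.5 107.4  49.3] 0.125
 peb 117 [0.4666 0.0982 0.0286]
 cap 25 [ 0.6373 -0.0027  0.1449]
```

Top view: the pebble is at about (215,197) and the lens ring is centred over it. Parallax-corrected, the lens is at (.468,.109) and the pebble at (.471,.107), so the swing error is about 0 mm and the rest is radial. Now the lever.

apply_moves(targets=[0,0,0,0.3,0,0,0,0,0.63,0,0,0,0,0.63,0,0,0,0.25,0.63,0,0,-0.05,0.5,0.63,0,0,-0.1,0.75,0.63,0,0,-0.2,1,0.63,0,0,-0.2,1,0.63,0,0,-0.2,1,0.63,0])

```text
time_s: 9.0
ee_pos: [0.5057, 0.0515, 0.2367]
orientation: [0.145, 0.989, -0.0, -0.001]
ft_force: [0.5, -1.3, 0.1]
finger_gap: 0.0001
gripper_force: 0.0
```

apply_moves(targets=[0,-0.1,0.25,0,0,0,-0.15,0.5,0,0,0,-0.2,0.75,0,0,0,-0.3,1,0,0,0,-0.3,1,0,0,0,-0.3,1,0,0])

```text
time_s: 9.6
ee_pos: [0.4616, 0.1998, 0.2368]
orientation: [0.147, 0.989, -0.001, -0.0]
ft_force: [0.9, -0.4, -0.6]
finger_gap: 0.0003
gripper_force: 0.0
```

apply_moves(targets=[0,-0.1,0.25,0,0,0,-0.15,0.5,0,0,0,-0.2,0.75,0,0,0,-0.28,1,0,0,0,-0.28,1,0,0,0,-0.28,1,0,0])

```text
time_s: 10.2
ee_pos: [0.4205, 0.3489, 0.2367]
orientation: [0.148, 0.989, -0.001, 0.0]
ft_force: [0.5, -0.3, -0.2]
finger_gap: 0.0003
gripper_force: 0.0
```

```bash
python3 - <<'E'
from h import *
e=np.array(state()["ee_pos"]);print(e.round(4),state()["ft_force"])
H=np.array([.487,.355]);D=lambda a:np.array([np.cos(np.radians(a)),np.sin(np.radians(a))])
q0=np.array([.4195,.369]);print("start",((np.r_[q0,.064]-e)/.15).round(3))
for L in range(201,282,8):
    n=L+90;off=.006+.009*abs(D(n)@D(343))+.0175*abs(D(n)@D(253))
    q=H+.058*D(L)-off*D(n);print(L,q.round(4),((q-q0)/.15).round(3))
E
```

```text
[0.4205 0.3489 0.2367] [ 0.47622537 -0.31328129 -0.16169831]
start [-0.007  0.134 -1.151]
201 [0.4238 0.3579] [ 0.028 -0.074]
209 [0.4243 0.3484] [ 0.032 -0.137]
217 [0.4265 0.3389] [ 0.047 -0.201]
225 [0.4303 0.3297] [ 0.072 -0.262]
233 [0.4358 0.321 ] [ 0.108 -0.32 ]
241 [0.4428 0.3132] [ 0.155 -0.372]
249 [0.4511 0.3067] [ 0.211 -0.416]
257 [0.4582 0.3021] [ 0.258 -0.446]
265 [0.4636 0.2988] [ 0.294 -0.468]
273 [0.4696 0.296 ] [ 0.334 -0.487]
281 [0.4763 0.2938] [ 0.379 -0.501]
```

apply_moves(targets=[0,0,0.18,0,0,0,0,0.18,-0.25,0,0,0,0.18,-0.5,0,0,0,0.18,-0.75,0,0,0,0.18,-0.9,0,0,0,0.18,-0.9,0,0,0,0.18,-0.9,0])

```text
time_s: 10.9
ee_pos: [0.4209, 0.3755, 0.1025]
orientation: [0.148, 0.989, -0.001, 0.0]
ft_force: [-0.2, 0.1, 0.5]
finger_gap: 0.0005
gripper_force: 0.0
```

apply_moves(targets=[0,0,0,-0.13,0,0,0,0,-0.25,0,0,0,0,-0.25,0,0,0,0,-0.25,0])

```text
time_s: 11.3
ee_pos: [0.4205, 0.3776, 0.0662]
orientation: [0.147, 0.989, 0.001, 0.001]
ft_force: [0.0, 0.5, 0.6]
finger_gap: 0.0007
gripper_force: 0.0
```

apply_moves(targets=[0,0.01,-0.07,0,0,0,0.02,-0.13,0,0,0,0.025,-0.19,0,0,0,0.04,-0.25,0,0,0,0.065,-0.31,0,0,0,0.1,-0.37,0,0,0,0.15,-0.42,0,0,0,0.2,-0.465,0,0,0,0.25,-0.5,0,0,0,0.285,-0.52,0,0,0,0.31,-0.53,0,0,0,0.325,-0.54,0,0,0,0.34,-0.54,0,0,0,0.34,-0.54,0,0])

```text
time_s: 12.7
ee_pos: [0.4705, 0.2962, 0.0647]
orientation: [0.147, 0.989, -0.0, 0.0]
ft_force: [-0.0, -0.1, 0.6]
finger_gap: 0.0006
gripper_force: 0.2
```

apply_moves(targets=[0,0.01,0,0,0,0,0.02,0,0,0,0,0.03,0,0,0,0,0.03,0,0,0])

```text
time_s: 13.1
ee_pos: [0.4749, 0.2962, 0.0647]
orientation: [0.147, 0.989, -0.0, -0.0]
ft_force: [-1.4, -1.6, -0.5]
finger_gap: 0.0003
gripper_force: 0.5
```

No stop reached yet, so I'll press on in small steps.

apply_moves(targets=[0,0.01,0,0,0,0,0.02,0,0,0,0,0.025,0,0,0,0,0.025,0,0,0])

```text
time_s: 13.5
ee_pos: [0.4755, 0.2961, 0.0645]
orientation: [0.146, 0.989, -0.001, -0.002]
ft_force: [-6.4, -0.8, 4.1]
finger_gap: 0.0003
gripper_force: 3.8
```

apply_moves(targets=[0,0.01,0,0,0,0,0.02,0,0,0,0,0.025,0,0,0,0,0.025,0,0,0])

```text
time_s: 13.9
ee_pos: [0.4759, 0.2961, 0.0644]
orientation: [0.145, 0.989, -0.003, -0.005]
ft_force: [-13.7, -1.6, 8.2]
finger_gap: 0.0005
gripper_force: 7.1
```

The force has risen to 14 N with no motion, so the lever is at its stop. I'll back off, lift and check.

apply_moves(targets=[0,-0.1,0,0,0,0,-0.3,0,0,0,0,-0.3,0,0.3,0,0,-0.3,0,0.6,0,0,-0.3,0,0.9,0,0,-0.4,0.3,1,0,0,-0.5,0.6,1,0,0,-0.6,0.9,1,0,0,-0.6,1,1,0,0,-0.6,1,1,0])

```text
time_s: 14.9
ee_pos: [0.3913, 0.4505, 0.2152]
orientation: [0.145, 0.989, 0.002, 0.0]
ft_force: [0.6, -0.2, 0.2]
finger_gap: 0.0004
gripper_force: 0.0
```

apply_moves(targets=[0,-0.2,0.3,0,0,0,-0.4,0.6,0,0,0,-0.6,0.9,0,0,0,-0.6,0.9,0,0,0,-0.6,0.9,0,0])

```text
time_s: 15.4
ee_pos: [0.3013, 0.5823, 0.2145]
orientation: [0.146, 0.989, 0.0, -0.0]
ft_force: [0.4, 0.4, -0.2]
finger_gap: 0.0007
gripper_force: 0.0
```

```bash
python3 - <<'E'
from h import *
s=snapshot("top");print(state()["ft_force"])
g=cv2.resize(s["frame"][110:260,90:290],(800,600),interpolation=cv2.INTER_CUBIC)
cv2.imwrite("pics/t4.png",cv2.convertScaleAbs(g,alpha=1.5))
E
```

```text
[ 0.94700702 -0.24687896  0.17541166]
```

View pics/t4.png

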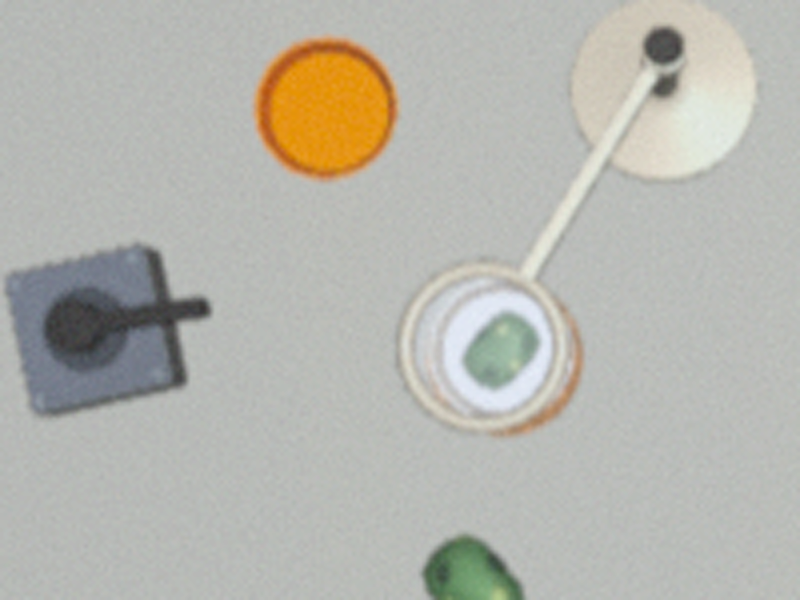

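The lever now points to the box's -y side at its stop, crop (205,307). The lens ring at (487,347) is over the pebble at (501,350). That 14 px offset matches the expected parallax of about 15 px, and nothing else has moved.

```bash
python3 -c "
from cell import *
print(finish_job())"
```

```text
the job is handed in; nothing more can be done
None
```

The job is handed in: the lens is centred over the small serpentine pebble to within about 4 mm by the top camera, the switch lever is at its far stop, and the stones, dishes and bottle were left alone.

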